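Make room in the shortbread tin and pack the last round

ROBOT

A 7-joint arm with a two-finger parallel gripper is mounted at the origin on a cart in front of the work surface, level with it; the furniture and walls round the work are solid. World frame = base frame: x ahead of the robot, y to its left, z up, the work surface at z = 0. Lengths are in mm, angles in rad, forces in N, time in s.
With the tool pointing down it reaches from about 400 to 900 mm from the base axis. Payload 5.6 kg.
Tool frame: the origin (TCP) lies midway between the tips of the shut fingers; the grasp point (between the pads) lies 19 mm behind it; z points along the fingers, y is the line along which they close (so a half turn about z gives the same grasp; the last joint's range is limited). The gripper opens to 92 mm and grips with 3 to 60 N. Pads are 20 mm wide; open, the fingers measure 128 mm over their backs; the gripper's body (75 mm by 189 mm) begins 69 mm behind the grasp point.
Start: joints at [-1.36, 0.468, -0.012, 1.603, 0.006, 1.071, -0.056], TCP at [163.246, 629.174, 214.592] pointing down, gripper open.
Joint ranges: [-2.53, 2.53], [-0.31, 2.02], [-1.57, 1.55], [0.28, 2.44], [-1.29, 4.43], [0.15, 1.84], [-2.92, 2.92]. Speed limits (rad/s): [2.57, 2.57, 3.14, 3.14, 3.14, 3.14, 3.14].

INTERFACE

Orientations are given as a rotation vector (axis times angle).
In Python, from cell import robot, grip, kin, viewer gives the robot as it stands. Calls block until the motion is done:
- robot.movep(position, orientation): joint-space move of the TCP to a pose.
- robot.servo_line(position, feed=150, rotation=None): straight line of the TCP; rotation=None keeps the orientation; feed is the mean speed in mm/s.
- robot.goto_joints(angles): joint-space move.
- grip(opening, newtons=None): opening from 0.0 (shut) to 1.0 (fully open); newtons is the grip in N (None keeps the last); returns when the fingers have stopped.
- robot.hold(seconds).
- kin.ik(position, orientation): joint angles nearest the present ones, or None.
- robot.observe(): the state.
- viewer.read_camera(name): name is "side" or "top"; returns the picture (480x640x3 uint8, red, green, blue); there is no depth.
- viewer.camera_info(name): a dict with "camera_matrix" (3x3 intrinsics, pixels), "R" (3x3) and "t" (3): a world point X has camera coordinates R X + t. Camera axes: x right, y down, z forward; pixel columns grow to the right and rows downward; lengths in mm; the calibration is good to about 2 mm. A picture is of the moment at which its call begins. camera_info takes no time and is no camera call.
A pose or a line that the arm cannot do raises robot.IKError and nothing moves.
- robot.job_done(): hands the job in; it is judged then, once.
Trained networks look in the newest picture that a camera, given by its name, has taken for a name from the list of things; names that differ only in an ending like _2 or _b are one class to them, and where a whole thing is asked for, a point or a joint stands for the part that bears it (a point fixed in the world has none). Each returns a list of dicts, best first, with "confidence" (0 to 1); they miss things now and then, are a little off and sometimes report something else, mostly with a low value. They report only what shows in the picture. A call takes as long as a camera call. They do not tell look-alikes from the thing itself.
- viewer.silhouettes(name, camera): "mask" (480x640 bool, what is visible of it).
- viewer.pinpoint(name, camera): "at" ([x, y, z] in mm, in the coordinates of the camera as it stood for that picture, good to about 4 mm: a listed point, or the origin of a listed thing).
The state is a dict: "t": time; "joints": joint angles; "joint_velocities": joint speeds; "joint_torque": joint torques, N m; "tcp_pos": TCP position; "tcp_rot": TCP orientation; "contact_force": force on the tool from outside, world axes, zero at the start; "wrist_torque": the same for the moment, N m; "grip_width": opening from 0.0 (shut) to 1.0 (fully open); "grip_force": force on a finger pad.
Only numpy, scipy, OpenCV 4.12 (cv2) and the standard library are available. Lean on these libraries where they do the work, as an engineer would, in place of code of your own. Each camera call takes 0.05 s, during which the arm holds its last target. There are 200 camera calls.

TASK

One shortbread round is left over on the chopping board. Slide the rounds in the tin along until there is a place for it, without taking any of them out, then put it in so that all seven lie flat on the tin's floor in one layer and the lid could go on. Touch them slowly and gently, as shortbread cracks under more than about 45 N of pressing or pinching, and leave the other things on the worktop alone.

Things in the scene. Friction and masses are not known exactly. Their poses are not given: they have to be found in the camera images.
- tin: Round, open, shallow blue biscuit tin with a paper liner; does not move. 168 mm across, rim 30 mm above the worktop; inside 160 mm across, upright wall, flat floor 4 mm above the worktop. Seven rounds fit flat only as one in the middle and six round it (2 mm play along a radius). Origin: centre of its underside, z up; its yaw means nothing.
- board: Wooden chopping board, 230 x 320 x 22 mm, lying flat; it does not move. Origin: centre of its underside; x along its short side. Stands left or right of the tin.
- biscuit_1: Golden shortbread round, 52 mm across, 18 mm thick, edges rounded by about 2 mm, 40 g. Origin: centre of its underside, z up when flat. Starts flat on the tin's floor about the middle of the tin.
- biscuit_2: Golden shortbread round, 52 mm across, 18 mm thick, edges rounded by about 2 mm, 40 g. Origin: centre of its underside, z up when flat. One of five flat on the tin's floor along the wall, 53 mm from its centre, the gaps all too small for another. Its face lies 8 mm below the rim. It slides when a fingertip presses on its face (5 to 15 N; touch down at 20 mm/s or less) and drags it, and pushes its neighbours along.
- biscuit_3: Golden shortbread round, 52 mm across, 18 mm thick, edges rounded by about 2 mm, 40 g. Origin: centre of its underside, z up when flat. One of five flat on the tin's floor along the wall, 53 mm from its centre, the gaps all too small for another. Its face lies 8 mm below the rim. It slides when a fingertip presses on its face (5 to 15 N; touch down at 20 mm/s or less) and drags it, and pushes its neighbours along.
- biscuit_4: Golden shortbread round, 52 mm across, 18 mm thick, edges rounded by about 2 mm, 40 g. Origin: centre of its underside, z up when flat. One of five flat on the tin's floor along the wall, 53 mm from its centre, the gaps all too small for another. Its face lies 8 mm below the rim. It slides when a fingertip presses on its face (5 to 15 N; touch down at 20 mm/s or less) and drags it, and pushes its neighbours along.
- biscuit_5: Golden shortbread round, 52 mm across, 18 mm thick, edges rounded by about 2 mm, 40 g. Origin: centre of its underside, z up when flat. One of five flat on the tin's floor along the wall, 53 mm from its centre, the gaps all too small for another. Its face lies 8 mm below the rim. It slides when a fingertip presses on its face (5 to 15 N; touch down at 20 mm/s or less) and drags it, and pushes its neighbours along.
- biscuit_6: Golden shortbread round, 52 mm across, 18 mm thick, edges rounded by about 2 mm, 40 g. Origin: centre of its underside, z up when flat. One of five flat on the tin's floor along the wall, 53 mm from its centre, the gaps all too small for another. Its face lies 8 mm below the rim. It slides when a fingertip presses on its face (5 to 15 N; touch down at 20 mm/s or less) and drags it, and pushes its neighbours along.
- biscuit_7: Golden shortbread round, 52 mm across, 18 mm thick, edges rounded by about 2 mm, 40 g. Origin: centre of its underside, z up when flat. The last one; starts flat on the chopping board, its underside 22 mm above the worktop.
- mug_cream: Cream mug standing upside down, 83 x 116 x 94 mm, loose, standing or lying on the worktop, no part of the job. Origin: centre of its underside.
- teaspoon: Steel teaspoon, 130 mm long, loose, standing or lying on the worktop, no part of the job. Origin: centre of its underside.
- lemon: Lemon, 78 mm long, loose, standing or lying on the worktop, no part of the job. Origin: centre of its underside.
- pepper_jar: Spice jar with white cap, 41 mm across, 105 mm tall, loose, standing or lying on the worktop, no part of the job. Origin: centre of its underside.
- onion: Red onion, 84 mm, loose, standing or lying on the worktop, no part of the job. Origin: centre of its underside.
- toaster: Black four-slice toaster, 282 x 300 x 182 mm, fixed at the back of the worktop, its front close behind the tin and board; no part of the job, keep hand and wrist clear of it. Origin: centre of its underside.
There are look-alikes about, which are no part of the job. Leave any purple or turquoise look-alike of the biscuit_5 alone. Leave any pink look-alike of the biscuit_3 alone.

How it is judged:
By the outcome, as a careful person would: the job done as asked, in the order asked, and still so for the second after the job is handed in, with the robot touching nothing.
It also fails if it takes over 72 s, if anything falls off the work surface, if the arm or the gripper's body presses on something with over 40 N, if the wrist force passes 120 N, or if a joint passes its speed limit or range.

## Working session

There is one attempt and no reset: what is moved stays moved. The work goes in short steps, each a Python script; the robot and the scene stay as the last script left them, time stands still between calls to the robot, and variables do not carry over. Pictures are saved under pics/ and viewed, at most 10 in all, crops included, and the job is handed in when it is done.

```bash
ls; mkdir -p pics; cat > h.py <<'E'
import numpy as np, cv2
from cell import robot, grip, kin, viewer
def cam(n):
    c=viewer.camera_info(n); return np.array(c["camera_matrix"]),np.array(c["R"]),np.array(c["t"])
def snap(n,f=None):
    im=np.array(viewer.read_camera(n))
    if f: cv2.imwrite('pics/'+f,im[...,::-1])
    return im
def w2p(n,X):
    K,R,t=cam(n); p=K@(R@np.array(X,float)+t); return p[:2]/p[2]
def p2w(n,uv,z):
    K,R,t=cam(n); d=R.T@np.linalg.solve(K,[uv[0],uv[1],1.]); o=-R.T@t
    return o+d*(z-o[2])/d[2]
def c2w(n,p):
    K,R,t=cam(n); return R.T@(np.array(p)-t)
E
python3 - <<'E'
from h import *
for n in("top","side"):
    snap(n,n+'0.png')
    K,R,t=cam(n); print(n,K[0,0],-R.T@t,R[2])
    for o in("tin","biscuit_1","board"):
        for d in viewer.pinpoint(o,n): print(o,round(d["confidence"],2),c2w(n,d["at"]).round(0))
o=robot.observe();print(o["t"],o["tcp_rot"],o["contact_force"])
E
```

```text
pics
top 487.95175759574295 [ 430.48742803  -90.22361127 1520.43501449] [ 0.08860787 -0.00330194 -0.99606111]
tin 0.9 [ 468. -219.    1.]
tin 0.31 [ 425. -185.   -0.]
biscuit_1 0.82 [ 413. -677.   -1.]
biscuit_1 0.8 [ 517. -647.    3.]
biscuit_1 0.72 [ 519. -224.    5.]
biscuit_1 0.69 [ 423. -251.    4.]
biscuit_1 0.68 [ 423. -184.    4.]
biscuit_1 0.62 [461. 204.  23.]
biscuit_1 0.52 [ 467. -221.   -1.]
biscuit_1 0.5 [ 474. -162.    4.]
biscuit_1 0.47 [467. -43.  -0.]
biscuit_1 0.47 [346. -23.  -2.]
biscuit_1 0.46 [ 482. -265.    8.]
board 0.6 [465. 207.  -1.]
side 444.75084796749644 [   57.43494387 -1080.03951623   915.01541312] [ 0.3454167   0.69429091 -0.63138533]
tin 0.81 [ 468. -214.   -2.]
biscuit_1 0.87 [ 521. -644.    5.]
biscuit_1 0.75 [ 467. -217.    6.]
biscuit_1 0.74 [466. -42.   2.]
biscuit_1 0.71 [ 522. -219.    4.]
biscuit_1 0.7 [ 482. -268.    3.]
biscuit_1 0.65 [ 415. -673.    1.]
biscuit_1 0.59 [ 424. -180.    3.]
biscuit_1 0.46 [ 426. -252.    3.]
biscuit_1 0.45 [347. -18.   2.]
biscuit_1 0.43 [ 476. -167.    2.]
board 0.66 [469. 210.  -2.]
0.4 [ 3.97714543e-01  3.11627209e+00 -3.46626719e-04] [ 0.20305884 -0.63585853 -0.33200148]
```

View pics/top0.png

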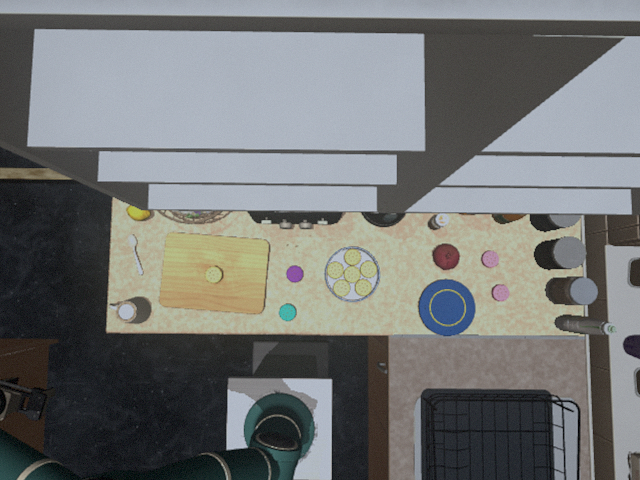

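View pics/side0.png

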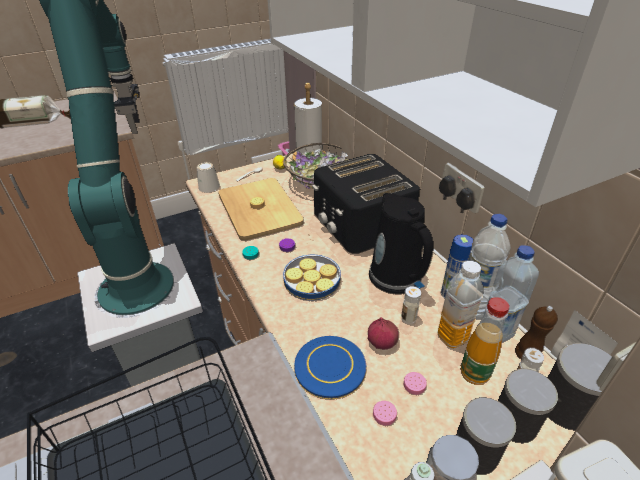

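Both pictures show the tin at top px (352,273), with the five wall rounds and the middle one, and the leftover on the board at (214,274). The purple, turquoise and pink discs lie outside the tin. The plan is to open a gap on the near side (180°) by dragging the two near rounds apart. I'll refine the measurements first.

```bash
cat >> h.py <<'E'
def discs(n,z=15,reps=1,box=None):
    """mask-centroid positions of golden rounds in/near tin and on board"""
    out=[]
    for k in range(reps):
        im=snap(n)
        for d in viewer.silhouettes("biscuit_1",n):
            m=np.array(d["mask"]).astype(bool)
            v,u=np.nonzero(m)
            if len(u)<20: continue
            r,g,b=im[m].mean(0)
            if not(r>b+30 and g>b+20): continue
            w=p2w(n,(u.mean(),v.mean()),z); 
            if w[1]>60: w=p2w(n,(u.mean(),v.mean()),z+18)
            out.append((round(w[0],1),round(w[1],1),len(u),round(d["confidence"],2)))
    return sorted(out)
E
python3 - <<'E'
from h import *
for n in("top","side"):
    print(n)
    for r in discs(n,15 if n=="top" else 18,2): print(r)
    for i in range(2):
        snap(n)
        for d in viewer.silhouettes("tin",n)[:1]:
            m=np.array(d["mask"]).astype(np.uint8)
            c=cv2.convexHull(np.argwhere(m)[:,::-1].astype(np.int32)); M=cv2.moments(c)
            print("tin",p2w(n,(M['m10']/M['m00'],M['m01']/M['m00']),24 if n=="side" else 28),d["confidence"],m.sum())
        for d in viewer.pinpoint("tin",n)[:1]: print("tinpp",c2w(n,d["at"]))
    for d in viewer.silhouettes("toaster",n)[:1]:
        v,u=np.nonzero(d["mask"]); 
        if n=="top": print("toaster front",p2w(n,(u[v.argmax()],v.max()),100),p2w(n,(u.min(),v.max()),180),p2w(n,(u.max(),v.max()),180))
    for d in viewer.pinpoint("toaster",n)[:1]: print("toaster",c2w(n,d["at"]))
im=cv2.imread('pics/top0.png')[240:310,315:390]; a=cv2.resize(im,None,fx=7,fy=7,interpolation=cv2.INTER_CUBIC)
cv2.imwrite('pics/topz.png',a)
for q in((0,np.pi,0),(np.pi,0,0)):
    for p in((414,-217,60),(521,-222,60),(461,204,60)): print(q,p,np.round(kin.ik(p,q),2) if kin.ik(p,q) is not None else None)
E
```

```text
top
(np.float64(425.3), np.float64(-186.1), 238, 0.49)
(np.float64(426.6), np.float64(-186.0), 204, 0.7)
(np.float64(426.9), np.float64(-253.5), 238, 0.78)
(np.float64(427.4), np.float64(-253.5), 227, 0.73)
(np.float64(462.1), np.float64(202.1), 268, 0.67)
(np.float64(467.2), np.float64(-220.6), 187, 0.53)
(np.float64(468.0), np.float64(-219.7), 225, 0.66)
(np.float64(478.7), np.float64(-166.8), 219, 0.64)
(np.float64(480.5), np.float64(-166.8), 231, 0.6)
(np.float64(483.6), np.float64(-269.4), 216, 0.71)
(np.float64(484.1), np.float64(-268.8), 209, 0.58)
(np.float64(521.8), np.float64(-220.8), 245, 0.74)
tin [ 468.31889719 -217.4799596    28.        ] 0.62 997
tinpp [ 465.16883626 -217.48492232    1.74632728]
tin [ 467.70217946 -218.23869816   28.        ] 0.83 564
toaster front [596.72856629  -6.32715486 100.        ] [586.42432019  77.35002483 180.        ] [ 589.10284782 -174.17307404  180.        ]
toaster [351.88452875 455.40454682   1.48557908]
side
(np.float64(424.0), np.float64(-190.4), 188, 0.6)
(np.float64(425.4), np.float64(-189.1), 233, 0.6)
(np.float64(432.0), np.float6
[... 604 characters left out ...]
 -215.59051896   -1.75252523]
tin [ 463.87121349 -228.67135103   24.        ] 0.94 1048
tinpp [ 469.23852702 -213.73541737   -1.04816394]
toaster [745.52490693 -46.47815758   3.63855329]
(0, 3.141592653589793, 0) (414, -217, 60) [-0.19  0.49  0.73  2.19 -0.55  0.65  2.51]
(0, 3.141592653589793, 0) (521, -222, 60) [-0.06  0.58  0.53  1.95 -0.43  0.73  2.29]
(0, 3.141592653589793, 0) (461, 204, 60) [-0.61  0.45  0.15  2.08 -0.11  0.62  1.19]
(3.141592653589793, 0, 0) (414, -217, 60) [-0.06  0.45  0.56  2.18 -0.42  0.61 -0.76]
(3.141592653589793, 0, 0) (521, -222, 60) [-0.44  0.85  1.12  1.97 -0.95  0.98 -0.41]
(3.141592653589793, 0, 0) (461, 204, 60) [-0.98  0.51  0.62  2.1  -0.48  0.67 -1.61]
```

View pics/topz.png

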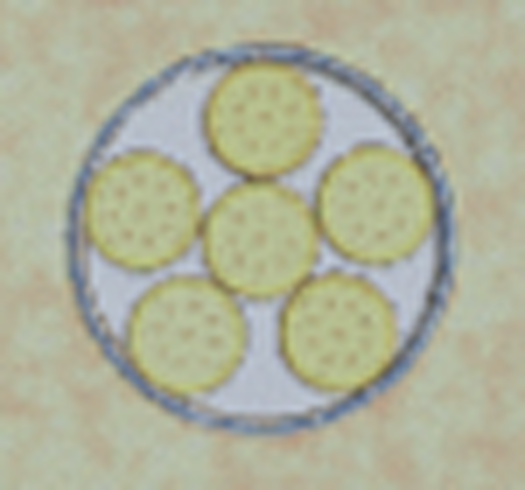

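The zoomed crop shows the middle round at the tin centre and the wall rounds at about −2°, 77°, 143°, 220° and 286°. That means dragging the near-left round from 143° to 118° and the near-right one from 220° to 242°.

```bash
cat >> h.py <<'E'
T=np.array([468.,-217.5]); Q=np.array([np.pi,0,0])
def F(): return np.array(robot.observe()["contact_force"])
def pol(a,r): a=np.radians(a); return T+r*np.array([np.cos(a),np.sin(a)])
def touch(xy,z0=26,goal=9,step=0.4,zmin=16,verbose=True):
    """come down on xy until the vertical force reaches goal; returns z command and zero force"""
    robot.servo_line([*xy,z0+14],feed=100); robot.servo_line([*xy,z0],feed=30); robot.hold(.15)
    f0=F(); z=z0
    while z>zmin:
        z-=step; robot.servo_line([*xy,z],feed=12)
        if F()[2]-f0[2]>goal: break
    if verbose: print("touch",xy,z,(F()-f0).round(1),np.round(robot.observe()["tcp_pos"],1))
    return z,f0
def drag(pts,z,f0,lo=8,hi=12,feed=15):
    for p in pts:
        robot.servo_line([*p,z],feed=feed); f=F()-f0
        if f[2]<lo: z-=0.2
        if f[2]>hi: z+=0.2
        print(np.round(p-T,1),round(z,1),f.round(1))
    robot.servo_line([*pts[-1],z+3],feed=20); robot.servo_line([*pts[-1],60],feed=150)
E
python3 - <<'E'
from h import *
robot.movep([430,-100,150],Q); grip(0.0,20)
z,f0=touch(pol(143,51))
o=robot.observe();print(o["t"],np.round(o["joints"],2),o["grip_width"])
if 19<z<25: drag([pol(a,51) for a in np.arange(140,117,-3)],z,f0)
else: robot.servo_line([*pol(143,51),60],feed=80)
robot.servo_line([430,-60,120],feed=250)
for r in discs("top"): print([float(x) for x in r])
print(robot.observe()["t"])
E
```

```text
touch [ 427.26958899 -186.80743382] 21.600000000000016 [-2.8  1.6 14.6] [ 427.3 -186.8   22.4]
10.7667 [-0.22  0.57  0.7   2.2  -0.68  0.59 -0.59] 0.0026077489844886117
[-39.1  32.8] 21.6 [-1.4 -1.3 11.5]
[-37.3  34.8] 21.6 [-1.4 -2.3  9.7]
[-35.4  36.7] 21.6 [-1.7 -2.  10. ]
[-33.5  38.5] 21.6 [-2.1 -1.6 11.3]
[-31.4  40.2] 21.6 [-2.3 -1.9 11.2]
[-29.3  41.8] 21.6 [-1.9 -1.6 11.3]
[-27.   43.3] 21.6 [-2.7 -2.1 10.9]
[-24.7  44.6] 21.6 [-2.5 -1.5 12. ]
[426.3, -252.5, 216.0, 0.73]
[441.5, -181.8, 138.0, 0.61]
[462.9, 202.6, 219.0, 0.58]
[467.8, -218.4, 213.0, 0.62]
[483.4, -267.4, 232.0, 0.49]
[494.9, -172.3, 194.0, 0.66]
[522.3, -220.4, 218.0, 0.71]
14.8167
```

```bash
python3 - <<'E'
from h import *
z,f0=touch(pol(220,51),z0=24)
if 19<z<25: drag([pol(a,51) for a in np.arange(223,244,3)],z,f0)
robot.servo_line([440,0,120],feed=250)
im=snap("top")[240:310,315:390,::-1]; cv2.imwrite('pics/z2.png',cv2.resize(im,None,fx=7,fy=7,interpolation=cv2.INTER_CUBIC))
for r in discs("top"): print([float(x) for x in r])
print(robot.observe()["t"])
E
```

```text
touch [ 428.9317334  -250.28216809] 21.60000000000001 [-2.1  1.7 11.3] [ 429.  -250.3   22.4]
[-37.3 -34.8] 21.6 [-2.1  2.6 10.5]
[-35.4 -36.7] 21.6 [-1.7  1.8 11.4]
[-33.5 -38.5] 21.6 [-2.5  2.2 10.9]
[-31.4 -40.2] 21.6 [-1.4  2.8 11.8]
[-29.3 -41.8] 21.6 [-2.5  2.6 10.7]
[-27.  -43.3] 21.6 [-3.   1.  11.5]
[-24.7 -44.6] 21.6 [-2.8  1.6 11.4]
[441.2, -264.5, 213.0, 0.47]
[441.2, -175.1, 215.0, 0.62]
[461.6, 203.2, 258.0, 0.67]
[467.4, -218.5, 215.0, 0.68]
[493.2, -266.3, 225.0, 0.74]
[494.2, -172.4, 242.0, 0.61]
[520.6, -219.1, 193.0, 0.76]
[646.8, 440.5, 228.0, 0.61]
23.6417
```

View pics/z2.png

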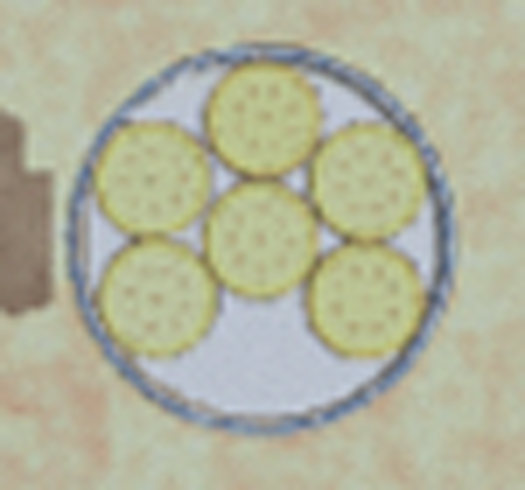

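The crop shows a gap at the near side, with its neighbours at 120° and 240°, which is just tight. I'll nudge both a few degrees further and move the middle round about 2 mm away from the gap for clearance.

```bash
python3 - <<'E'
from h import *
z,f0=touch(pol(120,51),z0=23)
drag([pol(a,51) for a in (118,116)],z,f0)
robot.servo_line([*(T+[0,0]),40],feed=200)
z,f0=touch(T,z0=23)
drag([T+[1.2,0],T+[2.5,0.3]],z,f0)
z,f0=touch(pol(240,51),z0=23)
drag([pol(a,51) for a in (242,244)],z,f0)
robot.servo_line([440,0,120],feed=250)
im=snap("top")[240:310,315:390,::-1]; cv2.imwrite('pics/z3.png',cv2.resize(im,None,fx=7,fy=7,interpolation=cv2.INTER_CUBIC))
for r in discs("top",reps=2): print([float(x) for x in r])
print(robot.observe()["t"])
E
```

```text
touch [ 442.5        -173.33270441] 21.800000000000004 [-1.6  1.  11. ] [ 442.6 -173.3   22.4]
[-23.9  45. ] 21.8 [-2.5 -0.9 11.1]
[-22.4  45.8] 21.8 [-1.4 -0.5 10.1]
touch [ 468.  -217.5] 21.800000000000004 [-2.9  1.4  9.4] [ 468.1 -217.5   22.4]
[1.2 0. ] 21.8 [-3.4  0.8  8.5]
[2.5 0.3] 21.8 [-3.2  0.5  9.5]
touch [ 442.5        -261.66729559] 21.800000000000004 [-2.2  1.9 10.3] [ 442.5 -261.7   22.4]
[-23.9 -45. ] 21.8 [-3.2  2.3  9.3]
[-22.4 -45.8] 21.8 [-3.4  1.8  9.5]
[444.2, -173.4, 226.0, 0.63]
[444.4, -267.2, 201.0, 0.74]
[444.6, -173.8, 224.0, 0.69]
[444.7, -267.2, 221.0, 0.51]
[461.3, 201.9, 242.0, 0.53]
[461.9, 201.7, 246.0, 0.55]
[469.2, -219.3, 248.0, 0.63]
[470.9, -219.8, 214.0, 0.52]
[494.5, -264.1, 221.0, 0.53]
[495.8, -265.8, 218.0, 0.65]
[496.2, -174.0, 176.0, 0.6]
[497.5, -172.6, 229.0, 0.61]
36.7667
```

View pics/z3.png

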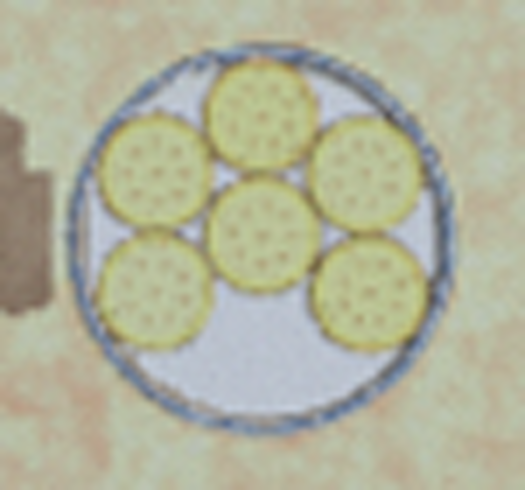

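The crop shows clear slack: neighbours at (155,291) and (368,293), and the middle round at (261,236). Next is fetching the last round, gripping only its top 6 mm.

```bash
python3 - <<'E'
from h import *
zz=lambda u,v,z: p2w("top",((u+.5)/7-.5+315,(v+.5)/7-.5+240),z).round(1)
print("tin",zz(260,238.5,30),"C",zz(155,291,22),"D",zz(368,293,22),"mid",zz(261,236,22))
B=np.array([461.5,202]); dx=3
robot.servo_line([B[0]+dx,B[1],100],feed=250); grip(0.8,12)
robot.servo_line([B[0]+dx,B[1],50],feed=120); robot.servo_line([B[0]+dx,B[1],34],feed=40)
f=F(); grip(0.0,12); o=robot.observe(); print(o["grip_width"]*92,o["grip_force"],F()-f,o["tcp_pos"],o["t"])
robot.servo_line([B[0]+dx,B[1],50],feed=40); robot.servo_line([B[0]+dx,B[1],90],feed=150)
o=robot.observe(); print(o["grip_width"]*92,o["grip_force"],o["t"])
snap("top")
cv2.imwrite('pics/g.png',cv2.resize(snap("side")[130:260,180:320,::-1],None,fx=4,fy=4,interpolation=cv2.INTER_CUBIC))
E
```

```text
tin [ 467.1 -216.9   30. ] C [ 443.9 -171.7   22. ] D [ 444. -265.   22.] mid [ 468.4 -218.1   22. ]
51.40178151607336 12.000048011541367 [-1.44117236  0.27828287  0.18513076] [464.59270914 202.12080154  34.13640667] 40.4583
51.030868806563014 11.999982297420502 41.425
```

View pics/g.png

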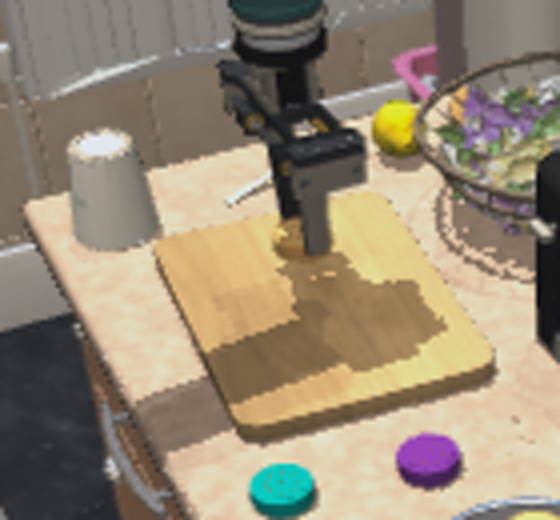

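The crop shows the round held between the fingers above the board at (295,240). I'll lower it into the slot while watching the force.

```bash
python3 - <<'E'
from h import *
S=np.array([418.1,-218.2])
robot.servo_line([*S,90],feed=220); robot.servo_line([*S,46],feed=100); robot.hold(.2); f0=F()
z=40; 
while z>23.6:
    z=max(z-1.5,23.6); robot.servo_line([*S,z],feed=25); f=F()-f0; print(round(z,1),f.round(1))
    if np.linalg.norm(f)>9: break
o=robot.observe(); print(o["t"],o["tcp_pos"],o["grip_width"]*92)
cv2.imwrite('pics/l.png',cv2.resize(snap("side")[230:310,260:370,::-1],None,fx=6,fy=6,interpolation=cv2.INTER_CUBIC))
E
```

```text
38.5 [-0.9 -0.4 -0.6]
37.0 [-0.4 -0.4  0.1]
35.5 [-1.5 -0.5  0.5]
34.0 [-0.5 -0.4 -0.6]
32.5 [-1.2  0.2 -0.6]
31.0 [-2.2 -0.4 -0.3]
29.5 [-0.6  0.2 -0.3]
28.0 [-1.  -0.1 -0.5]
26.5 [-1.  -0.4 -0.8]
25.0 [-1.  -0.2  0.2]
23.6 [-1.6 -0.2 -0.5]
47.3417 [ 418.01377729 -218.16310989   23.51412958] 50.91260460950773
```

View pics/l.png

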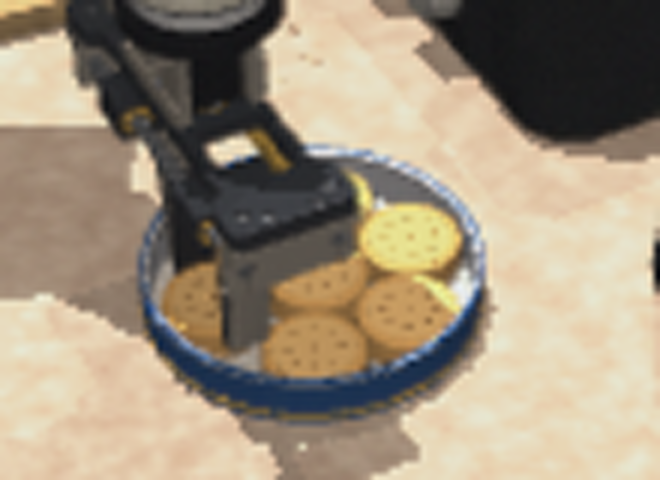

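It went in with no contact, and the crop shows the round between the fingers inside the rim. I'll release it, lift away and look.

```bash
python3 - <<'E'
from h import *
S=np.array([418.1,-218.2])
grip(0.65); robot.hold(.2); robot.servo_line([*S,50],feed=60); robot.servo_line([*S,90],feed=150)
robot.servo_line([440,0,130],feed=250)
a=cv2.resize(snap("top")[240:310,315:390,::-1],None,fx=6,fy=6,interpolation=cv2.INTER_CUBIC)
b=cv2.resize(snap("side")[245:305,275:350,::-1],(450,420),interpolation=cv2.INTER_CUBIC)[:, :340]
cv2.imwrite('pics/r.png',np.hstack([a[:420],cv2.resize(b,(340,420))]))
for r in discs("top"): print([float(x) for x in r])
print(robot.observe()["t"])
E
```

```text
[415.8, -219.6, 216.0, 0.66]
[445.0, -267.7, 206.0, 0.64]
[445.0, -174.0, 214.0, 0.81]
[470.6, -220.1, 223.0, 0.75]
[495.1, -264.4, 195.0, 0.62]
[495.8, -172.2, 211.0, 0.6]
[521.8, -219.9, 217.0, 0.5]
50.1833
```

View pics/r.png

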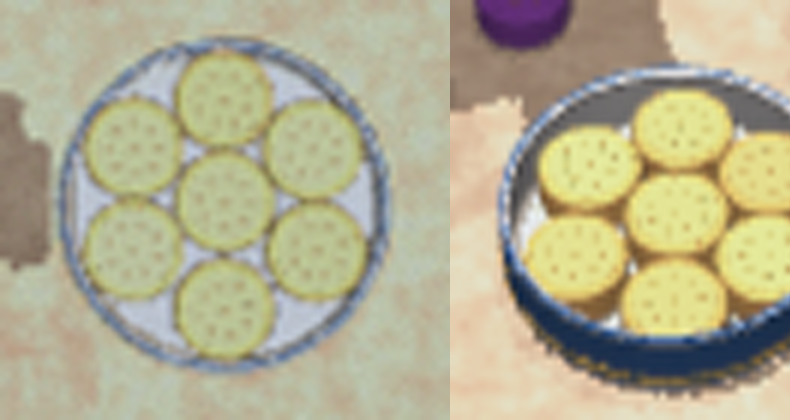

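All seven appear to lie in one layer, with the new one at (225,310) left and (675,305) right. A gentle touch will confirm its height.

```bash
python3 - <<'E'
from h import *
grip(0.0,20); P=[417,-218.2]
robot.servo_line([*P,70],feed=250)
z,f0=touch(P,z0=25,goal=7)
robot.servo_line([*P,25],feed=20); robot.servo_line([*P,90],feed=150); robot.servo_line([440,-40,130],feed=250)
print(robot.observe()["t"])
if z<22.5: print(robot.job_done())
E
```

```text
touch [417, -218.2] 21.80000000000001 [-2.3  0.6 11.6] [ 417.1 -218.2   22.4]
57.1833
the job is handed in; nothing more can be done
None
```

The last shortbread round is in the tin; pictures and a touch check show all seven flat in one layer below the rim, and I handed the job in at about 57 s, with pressing forces peaking near 15 N.

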